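Set a worn screw stop from the right side and seat the sample plate against it

ROBOT

A 6-joint arm with a two-finger parallel gripper is mounted at the origin on a cart in front of the work surface, level with it; the furniture and walls round the work are solid. World frame = base frame: x ahead of the robot, y to its left, z up, the work surface at z = 0. Lengths are in m, angles in rad, forces in N, time in s.
With the tool pointing down it reaches from about 0.275 to 0.875 m from the base axis. Payload 12.5 kg.
Tool frame: the origin (TCP) lies at the very end of the fingers, on their centre line; the grasp point (between the pads) lies 19 mm behind it; x points along the fingers, y is the direction in which the jaws open and shut, and the axes are right-handed (so a half turn about x gives the same grasp; the last joint's range is limited). The gripper opens to 85 mm and grips with 20 to 120 N. Pads are 22 mm wide; open, the fingers measure 114 mm over their backs; the gripper's body (76 mm by 85 mm) begins 54 mm behind the grasp point. The pads swing forward as they close: fully open they stand 13 mm farther back than shut.
Start: joints at [1.157, 0.351, 1.652, -0, 1.139, -0.085], TCP at [0.178, 0.521, 0.231] pointing down, gripper open.
Joint ranges: [-2.75, 2.75], [-0.79, 2.1], [0.01, 2.65], [-1.57, 4.71], [0.07, 3.14], [-2.87, 2.87]. Speed limits (rad/s): [2.22, 2.22, 2.79, 3.14, 3.14, 3.14].

INTERFACE

Orientations are given as a 3x3 rotation matrix whose columns are the frame's x, y, z axes.
In Python, from bench import manip gives the robot as it stands. Calls block until the motion is done:
- manip.move_ptp(position, orientation): joint-space move of the TCP to a pose.
- manip.move_l(position, attitude=None, max_speed=0.15): straight line of the TCP; attitude=None keeps the orientation; max_speed is the mean speed in m/s.
- manip.move_j(angles): joint-space move.
- manip.set_gripper(opening, effort=None): opening from 0.0 (shut) to 1.0 (fully open); effort is the grip in N (None keeps the last); returns when the fingers have stopped.
- manip.dwell(seconds).
- manip.inverse_kinematics(position, orientation): joint angles nearest the present ones, or None.
- manip.grab_frame(name): name is "side" or "top" or "wrist"; returns (picture, depth): 420x560x3 uint8, red, green, blue; 420x560 float32, m along the optical axis (not along the pixel's ray), 0 where there is no reading.
- manip.get_calibration(name): a dict with "camera_matrix" (3x3 intrinsics, pixels), "k1" (the pictures are not rectified: a ray, as slopes to the right and down, at radius r is drawn at 1 + k1 r^2 times it, then the intrinsics apply), "R" (3x3) and "t" (3): a world point X has camera coordinates R X + t. Camera axes: x right, y down, z forward; pixel columns grow to the right and rows downward; lengths in m; the calibration is good to about 2 mm. A picture is of the moment at which its call begins: read the wrist's pose just before it. get_calibration takes no time and is no camera call; for the wrist camera it gives the pose at the moment of the call.
A pose or a line that the arm cannot do raises manip.Unreachable and nothing moves.
- manip.sign_off(): hands the job in, once; it reports no verdict.
Trained networks look in the newest picture that a camera, given by its name, has taken for a name from the list of things; names that differ only in an ending like _2 or _b are one class to them, and where a whole thing is asked for, a point or a joint stands for the part that bears it (a point fixed in the world has none). Each returns a list of dicts, best first, with "confidence" (0 to 1); they miss things now and then, are a little off and sometimes report something else, mostly with a low value. They report only what shows in the picture. A call takes as long as a camera call. They do not tell look-alikes from the thing itself.
- manip.look_for(camera, name): "at" ([x, y, z] in m, in world coordinates, good to about 4 mm: the middle of the surface that is visible of it).
Readings, each from a call of its own:
- manip.current_time(): time.
- manip.current_qpos(): joint angles.
- manip.current_joint_vel(): joint speeds.
- manip.current_joint_torque(): joint torques, N m.
- manip.current_ee_pos(): TCP position.
- manip.current_tcp_rot(): TCP orientation.
- manip.current_force(): force on the tool from outside, world axes, zero at the start.
- manip.current_ft_torque(): the same for the moment, N m.
- manip.current_grip_width(): opening from 0.0 (shut) to 1.0 (fully open).
Only numpy, scipy, OpenCV 4.12 (cv2) and the standard library are available. Lean on these libraries where they do the work, as an engineer would, in place of code of your own. Each camera call takes 0.05 s, during which the arm holds its last target. There are 200 camera calls.

TASK

The screw stop of the sample jig stands short of the red index on its scale, and its worn screw has nearly half a turn of play. Crank the stop back clearly past the index, then forward again until its yellow pointer lines up with the index, so that the play is taken up on the sample plate's side, and let go of the crank. Then push the sample plate along its guide up to the stop, keep it pressed there with about 10 N for a moment without driving the stop off the index, and leave it seated, with the things lying round the jig undisturbed.

Things in the scene. Friction and masses are not known exactly. Their poses are not given: they have to be found in the camera images.
- jig: sample jig, bolted down: dark cast base 112 (x) x 345 (y) mm, ground bed 24 mm above the bench, stop driven by a screw along y. Origin on the bench on the centre line; +y runs towards the crank (crank_centre is at y = 196 mm). Guides 62 mm apart hold the sample plate square (tops 28 mm above the bench at -x, 32 mm at +x). Bearing block near the crank: up to y = 146 mm, 82 mm high
- crank_centre (a point): point on the screw's axis, 65 mm above the bench, about which the crank handle's centre circles at 30 mm radius in the jig's x-z plane; the crank's arm and hub end 20 mm behind it (towards -y). Anticlockwise, seen from the crank end looking along -y (handle at the top moves towards the jig's +x), draws the stop back to +y; clockwise feeds it to -y; 10 mm per turn
- crank_grip (a point): centre of the black crank handle, a freely spinning sleeve 14 mm in diameter, 42 mm long, lying along the jig's y and pointing away from the jig; 35 to 95 mm above the bench as it circles. Starts within 40 degrees of the top. Turning takes about 2 N here, and the crank stays where it is left. This frame turns with the sleeve: use the jig's axes
- stop: the stop's carriage, sliding along the jig's y: 50 mm long, 85 mm high. Worn nut: 4 mm of play, so after a change of direction the first 0.4 turn moves nothing. It drags with about 4 N, so a push moves it through play that is left on that side; once the play is taken up the screw holds it against about 35 N. Its origin lies within 1 mm of the jig's at the start and moves with the carriage
- stop_pointer (a point): tip of the yellow pointer (3 mm wide in y) on the stop, beside the scale at the jig's -x side, 44 mm above the bench. Starts 6 to 15 mm on the -y side (the sample plate's side) of the index; axes as the jig's. The stop can go about 30 mm to +y from its start
- index_mark (a point): end of the white line across the red index rider (12 mm wide in y, line in the middle, top 45 mm above the bench) clamped on the scale bar. The stop is set when stop_pointer has the same y as this point in the jig's axes
- stop_face (a point): middle of the stop's flat steel face that the plate meets, 30 mm above the bench, 25 mm on the -y side of stop_pointer; it looks along the jig's -y
- plate: sample plate, aluminium with a white panel, 60 (x) x 110 (y) x 8 mm, 0.2 kg, lying loose on the jig's bed between the guides, top 32 mm above the bench; slides along y with 1 to 2 N. Origin: centre of its underside; y towards the stop. Its leading edge starts 20 to 60 mm short of the stop
- plate_edge (a point): middle of the sample plate's leading edge (its +y end), half-way up; it meets stop_face when seated
- plate_post (a point): centre, half-way up, of the black thumb post on the sample plate: 16 mm in diameter, standing 26 mm above the plate (32 to 58 mm above the bench), 95 mm behind plate_edge, 15 mm from the plate's -y end, on its centre line; push or hold the plate here
- tape_yellow: roll of yellow tape lying flat, 97 mm across, 24 mm high, on the near side of the jig; leave it alone
- weight_1: brass weight, 36 mm across, 40 mm high, on the far side of the jig; leave it alone
- screwdriver_1: screwdriver with a red handle, 160 mm long, 26 mm thick, on the near side of the jig; leave it alone
- marker_pen: blue and white marker pen, 135 mm long, 16 mm thick, on the far side of the jig; leave it alone
Not all that is in view belongs to the job. Of the things like the plate, leave any that is orange; of the rest the larger one is meant.

How it is judged:
On the way, in this order (a step that is already met when the one before it is completed fails the run):
1. the stop has been cranked back past the index: its pointer at least 2 mm beyond it, towards the crank (y of stop_pointer in the frame of index_mark above 0.002 m), for 0.1 s.
2. the sample plate is pressed against the stop with more than 5 N while the pointer stands within 1.5 mm of the index (contact force between plate and stop above 5 N and y of stop_pointer in the frame of index_mark between -0.0015 and 0.0015 m), for 0.15 s.
At the end, for the whole second after the job is handed in: the pointer stands within 1.5 mm of the index, and the sample plate lies flat and square in its guide at rest with its leading edge within 2 mm of the stop's face (y of stop_pointer in the frame of index_mark between -0.0015 and 0.0015 m and y of plate_edge in the frame of stop_face above -0.002 m and angle between plate_edge's own z axis and vertical below 0.05 rad and angle between the y axis of plate_edge and the y axis of jig, either way round below 0.06 rad and linear speed of plate below 0.01 m/s); the robot touches nothing.
It fails at once if a thing lying round the jig is moved by more than 20 mm (distance of any of tape_yellow, weight_1, screwdriver_1, marker_pen from where it was at the start of the episode above 0.02 m).
It also fails if it takes over 72 s, if anything falls off the work surface, if the arm or the gripper's body presses on something with over 40 N, if the wrist force passes 120 N, or if a joint passes its speed limit or range.

## Working session

There is one attempt and no reset: what is moved stays moved. The work goes in short steps, each a Python script; the robot and the scene stay as the last script left them, time stands still between calls to the robot, and variables do not carry over. Pictures are saved under pics/ and viewed, about 8 in all and at most 12, crops included, and the job is handed in when it is done.

```bash
ls; mkdir -p pics; cat > h.py <<'E'
import numpy as np, cv2
from bench import manip
def shot(cam,fn=None):
    c=manip.get_calibration(cam); p,d=manip.grab_frame(cam)
    if fn: cv2.imwrite('pics/'+fn,cv2.cvtColor(p,cv2.COLOR_RGB2BGR))
    return p,d,c
def ray(c,u,v):
    K=np.array(c['camera_matrix']); q=np.array([(u-K[0,2])/K[0,0],(v-K[1,2])/K[1,1]])
    s=q.copy()
    for _ in range(20): s=q/(1+c['k1']*(s@s))
    R=np.array(c['R']); return -R.T@np.array(c['t']), R.T@np.array([s[0],s[1],1])
def at_z(c,u,v,z):
    o,r=ray(c,u,v); return o+r*(z-o[2])/r[2]
def at_d(c,u,v,d):
    o,r=ray(c,u,v); return o+r*d
def proj(c,X):
    x=np.array(c['R'])@X+np.array(c['t']); s=x[:2]/x[2]; s=s*(1+c['k1']*(s@s)); K=np.array(c['camera_matrix'])
    return np.array([K[0,0]*s[0]+K[0,2],K[1,1]*s[1]+K[1,2]])
E
python3 - <<'E'
from h import *
np.set_printoptions(precision=4,suppress=True)
for cam in ['top','side']:
    p,d,c=shot(cam,cam+'1.png'); np.savez(cam+'1.npz',p=p,d=d)
    print(cam,c)
    for n in ['jig','crank_grip','stop','stop_pointer','index_mark','plate','plate_post','tape_yellow','weight_1','screwdriver_1','marker_pen']:
        r=manip.look_for(cam,n)
        print(n,[(np.round(e['at'],4).tolist(),round(e['confidence'],2),proj(c,np.array(e['at'])).round().tolist()) for e in r])
print(manip.current_time(),manip.current_tcp_rot())
E
```

```text
pics
top {'camera_matrix': array([[394.4846,   0.    , 275.5965],
       [  0.    , 394.4846, 206.6062],
       [  0.    ,   0.    ,   1.    ]]), 'k1': -0.10497524012460042, 'R': array([[-0.0081, -0.9995, -0.0301],
       [-0.9955,  0.011 , -0.0945],
       [ 0.0948,  0.0292, -0.9951]]), 't': array([-0.1399,  0.5107,  0.8797])}
jig [([0.5198, -0.1054, 0.0218], 0.85, [258.0, 202.0])]
crank_grip [([0.5057, 0.0705, 0.0972], 0.7, [173.0, 206.0]), ([0.5179, -0.0786, 0.0856], 0.18, [244.0, 200.0])]
stop [([0.5167, -0.0794, 0.0803], 0.71, [244.0, 201.0])]
stop_pointer [([0.5158, -0.0796, 0.0825], 0.56, [244.0, 201.0]), ([0.5225, -0.1031, 0.0234], 0.45, [257.0, 201.0])]
index_mark [([0.4158, -0.2239, 0.0222], 0.65, [311.0, 247.0])]
plate [([0.3495, -0.4132, 0.0065], 0.88, [393.0, 275.0]), ([0.5286, -0.2112, 0.0329], 0.78, [305.0, 197.0]), ([0.5159, -0.3943, 0.0062], 0.56, [383.0, 203.0])]
plate_post [([0.5173, -0.3936, 0.0041], 0.94, [382.0, 203.0]), ([0.5297, -0.21, 0.0327], 0.87, [304.0, 197.0]), ([0.353, -0.4113, 0.0063], 0.68, [392.0, 274.0]), ([0.4659, -0.0694, 0.0457], 0.18, [242.0, 22
[... 946 characters left out ...]
 0.0575], 0.77, [284.0, 209.0])]
index_mark []
plate [([0.347, -0.4256, 0.0094], 0.8, [236.0, 328.0]), ([0.52, -0.233, 0.034], 0.72, [302.0, 245.0]), ([0.5138, -0.3971, 0.0107], 0.63, [327.0, 302.0])]
plate_post [([0.5253, -0.2286, 0.034], 0.88, [304.0, 243.0]), ([0.5126, -0.3984, 0.01], 0.65, [327.0, 303.0]), ([0.3485, -0.4234, 0.0099], 0.61, [236.0, 327.0])]
tape_yellow [([0.3915, -0.0898, 0.0189], 0.77, [231.0, 226.0])]
weight_1 [([0.6138, -0.2326, 0.021], 0.54, [343.0, 245.0])]
screwdriver_1 [([0.4078, -0.2312, 0.0228], 0.73, [250.0, 255.0])]
marker_pen [([0.607, -0.0937, 0.0148], 0.48, [318.0, 220.0])]
1.2 [[ 0.      0.3229  0.9464]
 [ 0.      0.9464 -0.3229]
 [-1.      0.     -0.    ]]
```

```bash
python3 - <<'E'
import cv2
a=cv2.imread('pics/top1.png')[120:320,130:430]; b=cv2.imread('pics/side1.png')[140:360,180:400]
cv2.imwrite('pics/c1.png',cv2.resize(a,(780,520),interpolation=cv2.INTER_CUBIC))
cv2.imwrite('pics/c2.png',cv2.resize(b,(590,590),interpolation=cv2.INTER_CUBIC))
E
```

```text
(no output)
```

View pics/c1.png

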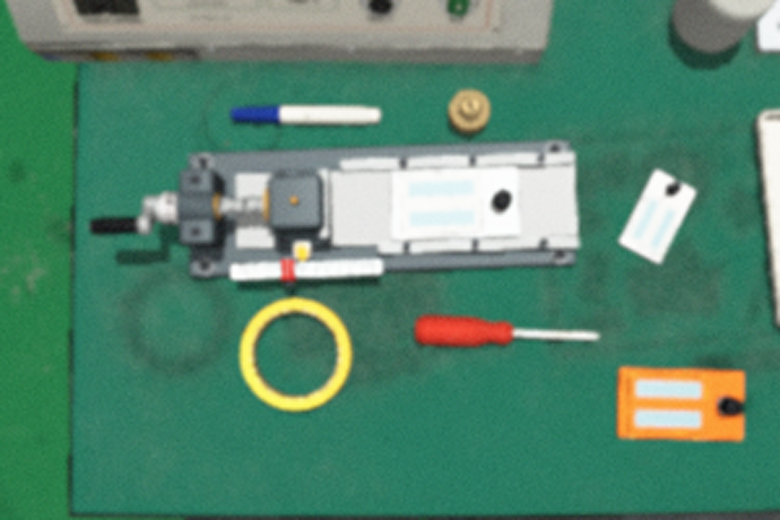

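View pics/c2.png

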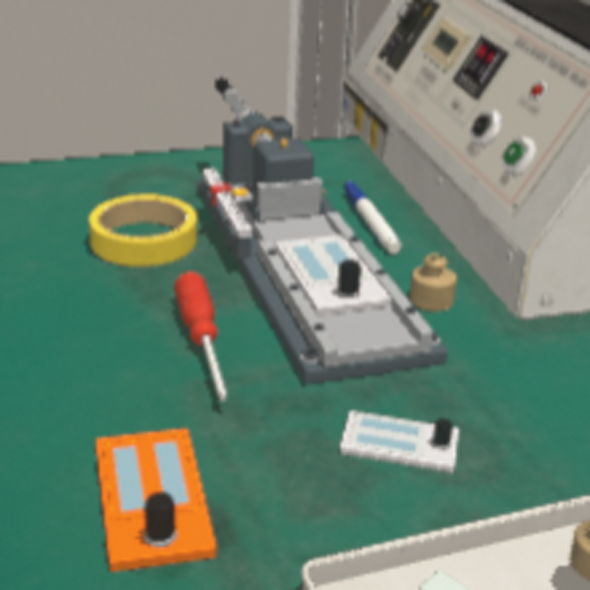

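The plate-like things are the white plate in the jig (top px 307,197), the small white one on the bench (383,203) and the orange one (392,275). I choose the one in the jig. The jig's +y is roughly world +y, with the scale on its near (-x) side.

```bash
python3 - <<'E'
from h import *
np.set_printoptions(precision=4,suppress=True)
c=manip.get_calibration('wrist'); R=np.array(c['R']);t=np.array(c['t']); o=-R.T@t
T=manip.current_tcp_rot(); p=np.array(manip.current_ee_pos())
print(c['camera_matrix'],c['k1']); print('cam in tool',T.T@(o-p)); print('cam axes in tool (cols)',T.T@R.T)
ct=manip.get_calibration('top'); f=lambda x,y,z:at_z(ct,130+x/2.6,120+y/2.6,z)
print('guide/bed end corners',f(340,162,.028),f(573,155,.028),f(380,250,.03),f(575,244,.03))
print('base',f(190,153,.02),f(575,142,.02),f(190,275,.02),f(575,262,.02))
print('pointer',f(302,250,.044),'rider',f(289,269,.045),'post',f(501,200,.058),'handle',f(115,225,.095))
for Y in ([1,0,0],[-1,0,0]):
  A=np.array([[0,Y[0],0],[0,0,Y[0]],[-1,0,0.]]); A[:,2]=np.cross(A[:,0],A[:,1]); 
  for P in ([.51,.07,.2],[.51,.07,.02],[.51,-.2,.03],[.48,0,.25]): print(Y,P,manip.inverse_kinematics(P,A))
E
```

```text
[[323.7058   0.     277.6322]
 [  0.     323.7058 212.0205]
 [  0.       0.       1.    ]] 0.024679559859931737
cam in tool [-0.1421 -0.0002 -0.0688]
cam axes in tool (cols) [[ 0.0002 -0.2719  0.9623]
 [ 1.     -0.0016 -0.0007]
 [ 0.0017  0.9623  0.2719]]
guide/bed end corners [ 0.565  -0.1115  0.028 ] [ 0.5687 -0.3162  0.028 ] [ 0.4868 -0.1461  0.03  ] [ 0.4902 -0.3155  0.03  ]
base [0.5763 0.0238 0.02  ] [ 0.5817 -0.3196  0.02  ] [0.467  0.0227 0.02  ] [ 0.4752 -0.3167  0.02  ]
pointer [ 0.4865 -0.0795  0.044 ] rider [ 0.4703 -0.0684  0.045 ] post [ 0.5261 -0.2494  0.058 ] handle [0.5049 0.0693 0.095 ]
[1, 0, 0] [0.51, 0.07, 0.2] [ 0.0459  0.3238  1.7752 -0.      1.0426  0.0459]
[1, 0, 0] [0.51, 0.07, 0.02] [ 0.0459  0.6113  1.8791 -0.      0.6513  0.0459]
[1, 0, 0] [0.51, -0.2, 0.03] [-0.4587  0.6336  1.7901 -0.      0.7179 -0.4587]
[1, 0, 0] [0.48, 0, 0.25] [-0.097   0.202   1.8033 -0.      1.1363 -0.097 ]
[-1, 0, 0] [0.51, 0.07, 0.2] None
[-1, 0, 0] [0.51, 0.07, 0.02] None
[-1, 0, 0] [0.51, -0.2, 0.03] [-0.4587  0.6336  1.7901 -0.      0.7179  2.6829]
[-1, 0, 0] [0.48, 0, 0.25] None
```

```bash
cat >> h.py <<'E'
yaw=0.018
def setyaw(a):
    x=np.array([0,0,-1.]); y=np.array([np.cos(a),np.sin(a),0]); return np.stack([x,y,np.cross(x,y)],1)
A=setyaw(yaw)
E
python3 - <<'E'
from h import *
np.set_printoptions(precision=4,suppress=True)
manip.move_ptp([.505,.07,.2],A); print(manip.current_time())
p,d,c=shot('wrist','w1.png'); np.savez('w1.npz',p=p,d=d,**c)
for n in ['crank_grip','stop_pointer','index_mark','stop']:
    print(n,[(np.round(e['at'],4).tolist(),round(e['confidence'],2),proj(c,np.array(e['at'])).round().tolist()) for e in manip.look_for('wrist',n)])
print(manip.current_time(), manip.current_ee_pos())
E
```

```text
3.2083
crank_grip [([0.5042, 0.0737, 0.0954], 0.97, [277.0, 207.0])]
stop_pointer [([0.5178, -0.0614, 0.0741], 0.92, [289.0, 337.0])]
index_mark [([0.4692, -0.0644, 0.0415], 0.66, [242.0, 319.0])]
stop [([0.5179, -0.0586, 0.0698], 0.88, [289.0, 332.0])]
3.4583 [0.505  0.0704 0.2   ]
```

View pics/w1.png

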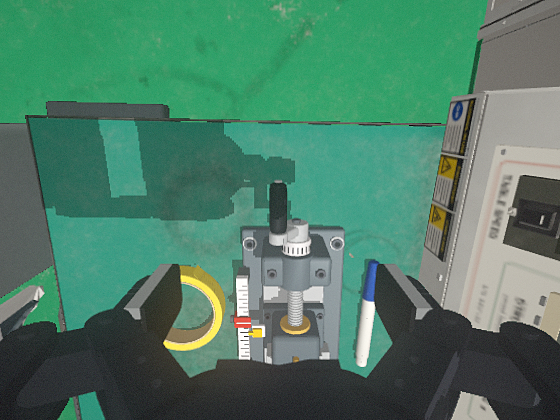

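```bash
python3 - <<'E'
from h import *
np.set_printoptions(precision=4,suppress=True)
z=np.load('w1.npz'); c={k:z[k] for k in ['camera_matrix','k1','R','t']}; d=z['d']; p=z['p']
for n,u,v in [('hand_out',279,183),('hand_mid',278,205),('hand_in',277,233),('boltL',249,244),('boltR',336,244),('bearing L',262,262),('bearing R',330,262),('hub',298,250),('screw',295,300),('rider',242,322),('ptr',257,331)]:
    print(n,d[v,u],at_d(c,u,v,d[v,u]))
h=cv2.cvtColor(p,cv2.COLOR_RGB2HSV)
# handle mask: dark pixels above bench
m=(h[...,2]<60); m[:170]=0;m[245:]=0;m[:,:262]=0;m[:,295:]=0
v,u=np.nonzero(m); print('handle px',u.min(),u.max(),v.min(),v.max(),u.mean(),v.mean(),'depth',np.median(d[v,u]))
cv2.imwrite('pics/w1c.png',cv2.resize(cv2.cvtColor(p,cv2.COLOR_RGB2BGR)[290:365,215:325],None,fx=6,fy=6,interpolation=cv2.INTER_NEAREST))
E
```

```text
hand_out 0.25373584 [0.5055 0.0923 0.0918]
hand_mid 0.25350887 [0.505  0.0758 0.0967]
hand_in 0.26017812 [0.5046 0.0524 0.0963]
boltL 0.3457261 [0.4753 0.0121 0.0186]
boltR 0.3457681 [0.5682 0.0137 0.0187]
bearing L 0.2905385 [0.4918 0.017  0.0747]
bearing R 0.29155263 [0.5529 0.0177 0.0738]
hub 0.2829064 [0.5233 0.0309 0.0789]
screw 0.30362505 [ 0.5227 -0.0221  0.0723]
rider 0.33964002 [ 0.4699 -0.0643  0.0465]
ptr 0.34460112 [ 0.4855 -0.0761  0.0447]
handle px 270 286 183 232 277.6847826086956 201.01739130434783 depth 0.25386465
```

View pics/w1c.png

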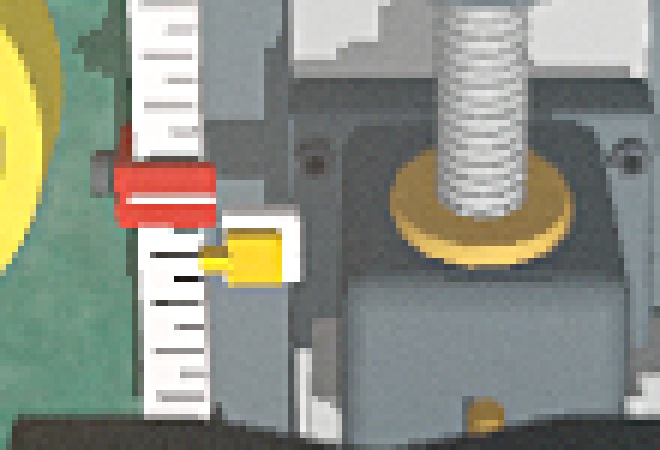

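```bash
cat >> h.py <<'E'
CX,CY,CZ,RR=.521,.075,.065,.03
def hpos(th): return np.array([CX+RR*np.sin(th),CY,CZ+RR*np.cos(th)-.019])
def grip(th):
    P=hpos(th); manip.move_l(P,A,max_speed=.12); manip.set_gripper(0.0,30)
def crank(th0,th1,step=np.radians(15),v=.12):
    n=int(np.ceil(abs(th1-th0)/step)); fm=0
    for t in np.linspace(th0,th1,n+1)[1:]:
        manip.move_l(hpos(t),None,max_speed=v); f=np.linalg.norm(manip.current_force()); fm=max(fm,f)
        if f>45: print('ABORT force',manip.current_force(),np.degrees(t)); return t
    print('crank to',np.degrees(th1),'fmax',fm,'t',manip.current_time()); return th1
def release(th):
    manip.set_gripper(0.45); P=hpos(th); P[2]=.2; manip.move_l(P,A,max_speed=.2)
E
python3 - <<'E'
from h import *
np.set_printoptions(precision=4,suppress=True)
z=np.load('w1.npz'); c={k:z[k] for k in ['camera_matrix','k1','R','t']}
J=np.array([-np.sin(yaw),np.cos(yaw),0])
a=at_z(c,243.7,322.8,.045); b=at_z(c,250.5,333.3,.044); print('index',a,'ptr',b,'dy',J@(b-a))
manip.set_gripper(0.5)
th=np.arctan2(-.016,.0254)
grip(th); print(manip.current_time(),manip.current_grip_width(),manip.current_force())
t=crank(th,th+np.radians(45)); print(t,manip.current_force(),manip.current_ee_pos())
E
```

```text
index [ 0.4716 -0.0662  0.045 ] ptr [ 0.4786 -0.0796  0.044 ] dy -0.013496096023334611
5.5417 0.15319703487794686 [-1.1605  0.4627  4.9644]
crank to 12.792302027140925 fmax 7.950224286683515 t 6.2917
0.22326778928315416 [2.9252 5.5896 4.5522] [0.5287 0.0755 0.0756]
```

```bash
cat >> h.py <<'E'
def look(fn):
    p,d,c=shot('wrist',fn+'.png'); np.savez(fn+'.npz',p=p,d=d,**c)
    for n in ['a']:
        g=cv2.cvtColor(p,cv2.COLOR_RGB2BGR)[285:365,215:325]; cv2.imwrite('pics/'+fn+'c.png',cv2.resize(g,None,fx=6,fy=6,interpolation=cv2.INTER_NEAREST))
E
python3 - <<'E'
from h import *
th0=0.22326778928315416
t=crank(th0,th0+np.radians(729),np.radians(20)); print(t)
release(t); P=[.505,.07,.2]; manip.move_l(P,A,max_speed=.15)
look('w2'); print(manip.current_time(),manip.current_force())
E
```

```text
crank to 741.792302027141 fmax 11.127046810681984 t 15.5417
12.946718036321817
17.075 [-0.74443003 -0.16935168 -0.61268016]
```

View pics/w2c.png

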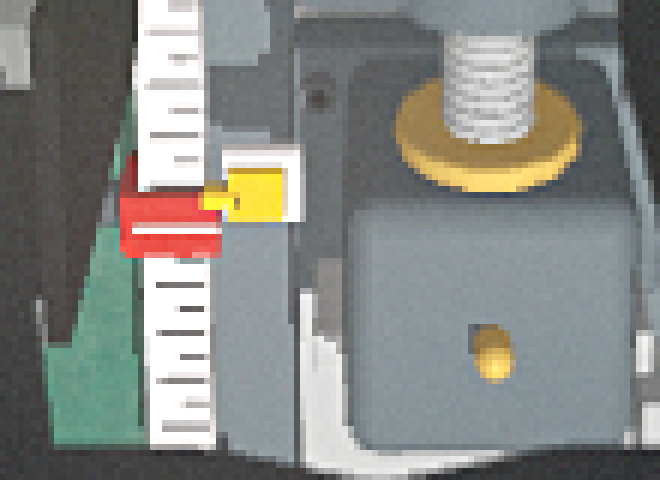

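```bash
cat >> h.py <<'E'
def dy(fn,il,pt):
    z=np.load(fn+'.npz'); c={k:z[k] for k in ['camera_matrix','k1','R','t']}
    f=lambda q,h: at_z(c,215+(q[0]-3)/6,285+(q[1]-3)/6,h)
    return np.array([-np.sin(yaw),np.cos(yaw),0])@(f(pt,.044)-f(il,.045))
E
python3 - <<'E'
from h import *
p=dy('w2',(175,231),(210,200)); print(p)
th=12.946718036321817
assert .003<p<.0085
grip(th); 
t=crank(th,th-2*np.pi*(p-.002+.004)/.01,np.radians(20)); print(t)
release(t); manip.move_l([.505,.05,.17],A,max_speed=.15)
look('w3'); print(manip.current_time(),manip.current_force())
E
```

```text
0.005480389552429402
crank to 472.4982781396825 fmax 9.696692070854835 t 22.1333
8.246650663541407
24.0667 [-9.57530491e-02 -7.54323461e-04  7.65583935e-01]
```

View pics/w3c.png

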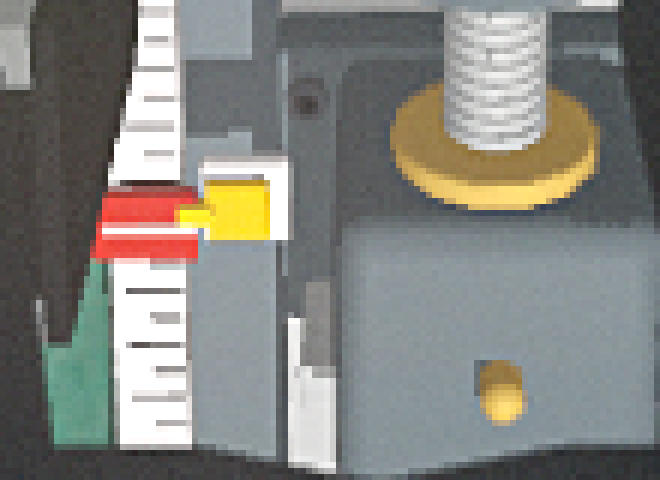

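```bash
python3 - <<'E'
from h import *
z=np.load('w3.npz');p=z['p']; 
print(p[316:326,246].tolist(),p[316:326,247].tolist(),'line',p[318:330,240].tolist(),sep='\n')
print(dy('w3',(175,231),(190,217)))
print(dy('w2',(175,231),(210,201)))
E
```

```text
[[142, 71, 70], [193, 61, 61], [246, 77, 76], [195, 150, 62], [255, 250, 49], [255, 240, 30], [255, 249, 153], [255, 255, 255], [246, 125, 115], [241, 68, 56]]
[[133, 96, 101], [158, 69, 71], [206, 81, 69], [193, 155, 63], [255, 245, 43], [255, 238, 42], [255, 242, 113], [250, 230, 249], [246, 119, 112], [242, 61, 52]]
line
[[246, 87, 78], [241, 86, 74], [238, 78, 71], [237, 78, 69], [223, 160, 155], [255, 255, 255], [242, 128, 118], [237, 71, 58], [239, 80, 71], [236, 74, 66], [197, 131, 130], [186, 195, 197]]
0.0018263855479465389
0.005281589700488502
```

```bash
python3 - <<'E'
from h import *
th=8.246650663541407
grip(th); t=crank(th,th-2*np.pi*.0016/.01,np.radians(15)); print(t)
release(t); manip.move_l([.475,-.004,.14],A,max_speed=.2)
p,d,c=shot('wrist'); np.savez('w4.npz',p=p,d=d,**c); print(manip.current_time(),proj(c,np.array([.472,-.066,.045])))
u,v=proj(c,np.array([.472,-.066,.045])).astype(int)
cv2.imwrite('pics/w4c.png',cv2.resize(cv2.cvtColor(p,cv2.COLOR_RGB2BGR)[v-30:v+30,u-35:u+35],None,fx=9,fy=9,interpolation=cv2.INTER_NEAREST)); print(u,v)
E
```

```text
crank to 414.89827813968253 fmax 6.988539481861523 t 26.7583
7.241341014392674
28.7667 [271.91718835 287.48479081]
271 287
```

View pics/w4c.png

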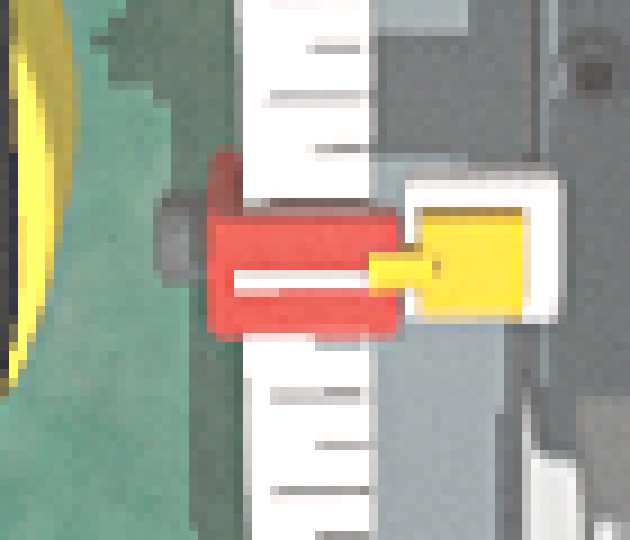

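```bash
python3 - <<'E'
from h import *
manip.move_l([.475,-.135,.14],A,max_speed=.2)
p,d,c=shot('wrist'); np.savez('w5.npz',p=p,d=d,**c); print(manip.current_time())
u,v=proj(c,np.array([.472,-.066,.045])).astype(int)
o,_=ray(c,0,0); print(u,v,o)
cv2.imwrite('pics/w5c.png',cv2.resize(cv2.cvtColor(p,cv2.COLOR_RGB2BGR)[v-30:v+30,u-35:u+35],None,fx=9,fy=9,interpolation=cv2.INTER_NEAREST))
E
```

```text
29.625
275 121 [ 0.47361817 -0.06565653  0.28209928]
```

View pics/w5c.png

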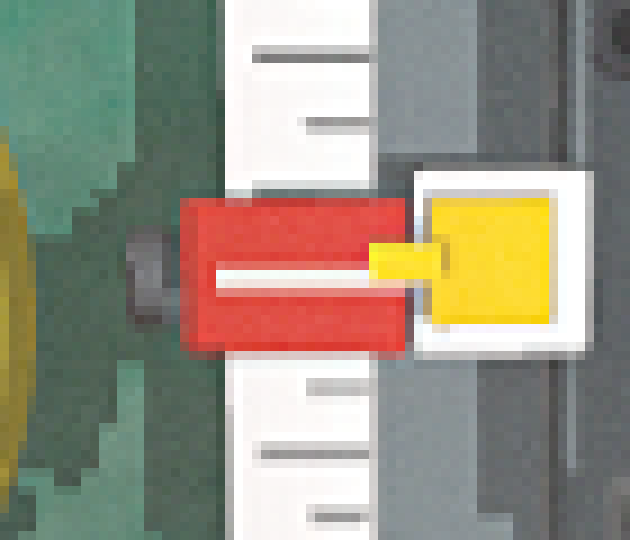

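Nadir view: the index line is at crop row 279 (rider middle 276) and the pointer at 261, with 13 px/mm. The pointer is still about 1.3 mm on the crank side, so I crank that much further and look again from the same place.

```bash
python3 - <<'E'
from h import *
th=7.241341014392674
P=hpos(th);P[2]=.14; manip.move_l(P,A,max_speed=.25)
grip(th); t=crank(th,th-2*np.pi*.00128/.01,np.radians(16)); print(t)
release(t); manip.move_l([.475,-.135,.14],A,max_speed=.25)
p,d,c=shot('wrist'); np.savez('w6.npz',p=p,d=d,**c); print(manip.current_time())
u,v=275,121
cv2.imwrite('pics/w6c.png',cv2.resize(cv2.cvtColor(p,cv2.COLOR_RGB2BGR)[v-30:v+30,u-35:u+35],None,fx=9,fy=9,interpolation=cv2.INTER_NEAREST))
for e in manip.look_for('wrist','plate_post'): print(e)
# post: dark blob
m=(p.max(2)<70)&(np.indices(d.shape)[0]>200)
np.save('m.npy',m); cv2.imwrite('pics/w6.png',cv2.cvtColor(p,cv2.COLOR_RGB2BGR))
E
```

```text
crank to 368.81827813968255 fmax 13.536100535393658 t 32.5333
6.437093295073687
34.775
{'at': [0.5141, -0.1831, 0.0337], 'confidence': 0.82}
{'at': [0.3361, -0.3519, 0.0115], 'confidence': 0.77}
```

View pics/w6c.png

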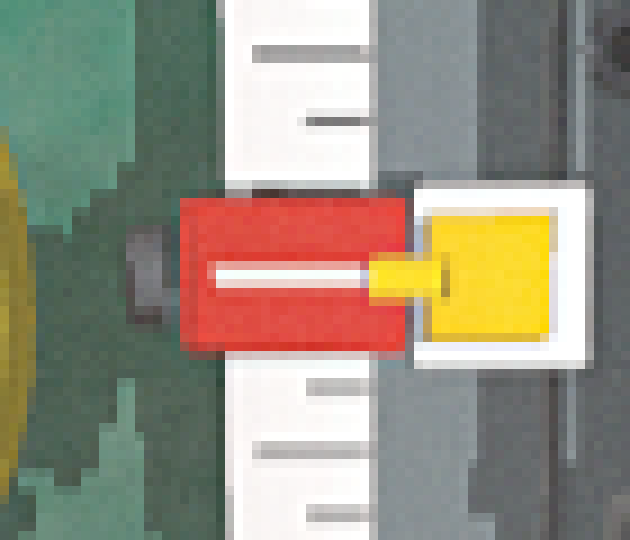

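The pointer now lines up with the line (277 against 275 px, about 0.15 mm). Next I push the plate with closed fingers behind the post.

```bash
python3 - <<'E'
from h import *
np.set_printoptions(precision=4,suppress=True)
X=lambda y:.5218-(y-.013)*.018
manip.set_gripper(0.0)
manip.move_l([X(-.30),-.30,.14],A,max_speed=.2); manip.move_l([X(-.30),-.30,.042],A,max_speed=.12)
manip.dwell(.3); f0=np.array(manip.current_force()); print('f0',f0,manip.current_time())
y=-.30; first=None; P=None
while y<-.19:
    near = y>-.218
    y+= .0005 if near else .004
    manip.move_l([X(y),y,.042],None,max_speed=.04)
    f=np.array(manip.current_force())-f0
    if first is None and f[1]<-1: first=y; print('first touch',y,f)
    if f[1]<-9 or np.linalg.norm(f)>20: break
print('end',y,f,manip.current_ee_pos(),manip.current_time())
for _ in range(4):
    manip.dwell(.15); f=np.array(manip.current_force())-f0; print(f)
    if f[1]>-9: y+=.0004; manip.move_l([X(y),y,.042],None,max_speed=.04)
print(y,manip.current_ee_pos(),manip.current_time())
E
```

```text
f0 [-0.1567 -0.2811 -0.1024] 37.5583
first touch -0.2124999999999999 [-0.0448 -1.1169 -0.4499]
end -0.2024999999999999 [-1.6646 -9.3728  1.1679] [ 0.526  -0.2036  0.0424] 49.5583
[-2.2057 -8.8849  0.6753]
[ -1.827  -12.748    2.0688]
[ -2.5707 -11.0925   0.9999]
[ -1.4665 -11.5778   1.1896]
-0.2020999999999999 [ 0.526  -0.2035  0.0425] 50.4083
```

```bash
python3 - <<'E'
from h import *
manip.move_l([.5265,-.245,.042],None,max_speed=.08); manip.move_l([.5265,-.245,.14],None,max_speed=.2)
manip.move_l([.475,-.135,.14],A,max_speed=.2)
p,d,c=shot('wrist'); np.savez('w7.npz',p=p,d=d,**c); print(manip.current_time(),manip.current_force())
b=cv2.cvtColor(p,cv2.COLOR_RGB2BGR); u,v=275,121
e=lambda x,s:cv2.resize(x,s,interpolation=cv2.INTER_NEAREST)
q,_,_=shot('side'); q=cv2.cvtColor(q,cv2.COLOR_RGB2BGR)[170:270,225:345]
cv2.imwrite('pics/w7c.png',np.hstack([e(b[v-30:v+30,u-35:u+35],(420,360)),e(b[60:260,200:400],(360,360))]))
cv2.imwrite('pics/s7.png',e(q,(600,500)))
E
```

```text
52.5417 [ 0.62720626 -0.27937983 -0.37730039]
```

View pics/w7c.png

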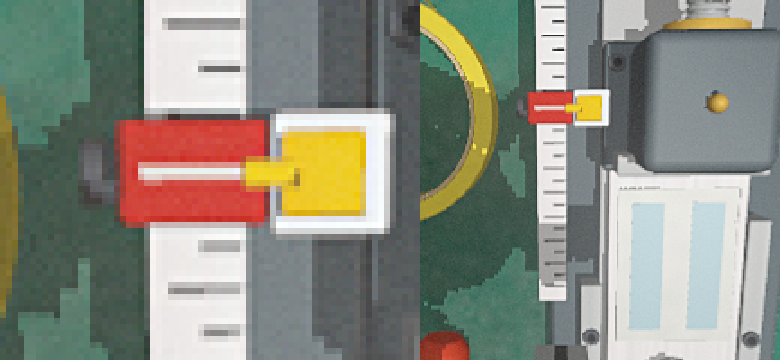

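View pics/s7.png

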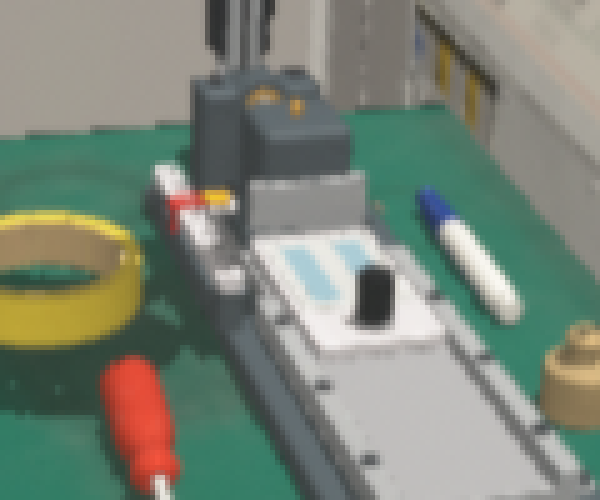

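```bash
python3 - <<'E'
from bench import manip
manip.sign_off(); print(manip.current_time())
E
```

```text
the job is handed in; nothing more can be done
the job is handed in; nothing more can be done
```

The stop is set on the index with the play taken up on the plate's side. The sample plate is seated against it, and I handed the job in at about 52.5 s of the 72 s allowed. No verdict is reported back.

- **Setting the stop:** I cranked back about 2.15 turns, which took the pointer roughly 5–6 mm past the index. I then cranked forward in three stages, releasing the crank and looking after each.
- **Seating the plate:** I pushed it by its post with closed fingers, holding 9–12 N at the wrist for about 0.7 s, then backed the gripper off.

**Last checks:**
- In the picture from straight above, taken after the push, the pointer lines up with the index line to within about 0.2 mm.
- The plate lies against the stop's face and looks square in its guide.
- The gripper was clear of everything. The tape, marker, weight and screwdriver handle look undisturbed; I did not measure them again.

**One disagreement:** the tilted wrist views first put the pointer up to 1 mm nearer the index than it really was. Its top stands higher than the 44 mm I assumed. The view from straight above showed this, and I cranked a further 1.3 mm to correct it.

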